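# Centre the wobbly measuring scoop on the canister lid

### The arm

A 7-joint arm with a two-finger parallel gripper is mounted at the origin on the work surface. World frame = base frame: x ahead of the robot, y to its left, z up, the work surface at z = 0. Lengths are in m, angles in degrees, forces in N, time in s.
With the tool pointing down it reaches from about 0.35 to 0.9 m from the base axis. Payload 8.1 kg.
Tool frame: the origin (TCP) lies at the very end of the fingers, on their centre line; the grasp point (between the pads) lies 19 mm behind it; z points along the fingers, y is the line along which they close (so a half turn about z gives the same grasp; the last joint's range is limited). The gripper opens to 85 mm and grips with 20 to 120 N. Pads are 22 mm wide; open, the fingers measure 114 mm over their backs; the gripper's body (76 mm by 85 mm) begins 54 mm behind the grasp point. The pads swing forward as they close: fully open they stand 13 mm farther back than shut.
Start: joints at [-80.191, 24.895, 1.432, 90.138, -0.665, 64.973, -4.303], TCP at [0.169, 0.602, 0.231] pointing down, gripper open.
Joint ranges: [-149.89, 149.89], [-25.12, 119.58], [-72.63, 75.52], [4.76, 147.25], [-75.54, 255.54], [6.69, 114.76], [-157.13, 157.13]. Speed limits (degrees/s): [127.2, 127.2, 172.46, 172.46, 180, 180, 180].

### API

Orientations are given as a 3x3 rotation matrix whose columns are the frame's x, y, z axes.
In Python, from rig import * gives the robot as it stands.
- The arm moves only by the tool servo_tool, never from a script. Its argument "deltas" is a list of rows, each a list of 7 numbers: the gripper command: -1 is shut, 1 is fully open, values between are in proportion, then the shift along the world's x, y, z in units of 25 mm (1.0 is 25 mm), then the turn, a rotation vector about the world's x, y, z in units of 6 degrees (1.0 is 6 degrees). In form: [[grip, x, y, z, rx, ry, rz], ...]. A call has 1 to 5 rows; each row is the pose to reach, as a shift and turn from the pose commanded when the call began; what a row does not reach only later rows make up. A row lasts 1/12 s, in which the tool goes at most 41.7 mm and 7.16 degrees, less where a joint would pass 70% of its speed; a pose out of reach is approached as far as the arm can. A call with a gripper value outside its range is refused whole. The fingers move at their own pace and stop on an object; "squeeze" is the grip in N (left out, the last holds). Time passes only in rows, so rows that repeat a pose let the fingers close. It gives the time, the measured TCP pose, the force, the opening and the grip force at its end, in the units of the state.
- state(): the state, without advancing time (a new reading comes with each control period).
- get_image(name): name is "scene" or "top" or "wrist"; returns (picture, depth): 384x512x3 uint8, blue, green, red; 384x512 float32, m along the optical axis (not along the pixel's ray), 0 where there is no reading.
- camera_params(name): a dict with "fx", "fy", "cx", "cy" (pixels), "k1" (the pictures are not rectified: a ray, as slopes to the right and down, at radius r is drawn at 1 + k1 r^2 times it, then the intrinsics apply), "rvec" (rotation vector, rad) and "tvec" (3), from world to camera coordinates, as OpenCV has them. Camera axes: x right, y down, z forward; pixel columns grow to the right and rows downward; lengths in m; the calibration is good to about 2 mm. A picture is of the moment at which its call begins: read the wrist's pose just before it. camera_params takes no time and is no camera call; for the wrist camera it gives the pose at the moment of the call.
- close_job(): hands the job in; it is judged then, once.
The state is a dict: "time_s": time; "joint_pos": joint angles; "joint_velocities": joint speeds; "joint_torque": joint torques, N m; "tcp_pos": TCP position; "tool_rot": TCP orientation; "contact_force": force on the tool from outside, world axes, zero at the start; "wrist_torque": the same for the moment, N m; "width": finger opening in m; "grasp_force": force on a finger pad.
Only numpy, scipy, OpenCV 4.12 (cv2) and the standard library are available. Lean on these libraries where they do the work, as an engineer would, in place of code of your own. Each camera call takes 0.05 s, during which the arm holds its last target. There are 200 camera calls.

### The job

The white measuring scoop has been left well off centre, at the edge of the steel canister's lid, where the cupboard door could knock it off. With light taps of a fingertip, low on its cup, nudge it across until the cup stands in the middle of the lid, upright, then take the hand away. It is tippy: do not pinch, lift or topple it, and leave the canister and everything else on the shelf where they are.

Things in the scene. Friction and masses are not known exactly. Their poses are not given: they have to be found in the camera images.
- scoop: White hard-plastic measuring scoop on the canister's lid, about 45 g, loose. Open cup 44 mm across and high, walls straight from 9 mm up, bevelled below to a narrow foot 28 mm across. Level strap handle 14 mm wide at the rim, reaching 115 mm from the cup's axis. Origin: cup's axis, underside of foot; own z up, x along the handle. Starts 18 to 29 mm off the middle, handle pointing across the lid.
- scoop_rim (a point): Middle of the cup's mouth, on its axis, 44 mm above the foot. Narrow foot and handle make the scoop tippy: pushed near the rim, above about 30 mm, or struck fast, it rocks and can topple towards the handle; touched slowly and low (fingertip 5 to 10 mm above the lid) it slides, and stops when the push stops. It bears light touches only, never 15 N: any grip is too strong.
- lid_centre (a point): Middle of the flat round top of the canister's closed lid, 106 mm above the shelf; z up. Upright stainless steel canister, 84 mm diameter, 0.75 kg, loose on the shelf; lid flat 80 mm across, 2 mm rounded rim. Hinge (own +x) and push button (own -x) stick out to 52 mm from the axis, below the lid's top.
- funnel: Grey hard silicone funnel standing mouth down, 92 mm across the mouth, 98 mm high, spout up. Origin at the centre of its underside. Bystander.
- peg_basket: Blue plastic basket of clothes pegs, 150 x 200 mm (own x, y), 85 mm high. Origin at the centre of its underside. Bystander.
- bottle_a: Closed amber glass bottle with black cap, 54 mm diameter, 122 mm high. Origin at the centre of its underside. Bystander.
- bottle_b: Closed amber glass bottle, the same as the other. Origin at the centre of its underside. Bystander.
Mind the look-alikes: they are no part of the job. What is shaped like the scoop but purple is not meant. Leave any purple look-alike of the part that bears lid_centre alone.

How it is judged:
By the outcome, as a careful person would: the job done as asked, in the order asked, and still so for the second after the job is handed in, with the robot touching nothing.
It also fails if it takes over 42 s, if anything falls off the work surface, if the arm or the gripper's body presses on something with over 40 N, if the wrist force passes 120 N, or if a joint passes its speed limit or range.

## Working session

There is one attempt and no reset: what is moved stays moved. The work goes in short steps, Python scripts to look and compute and a tool call to move; the robot and the scene stay as the last step left them, time stands still between calls to the robot, and variables do not carry over. Pictures are saved under pics/ and viewed, at most 10 in all, crops included, and the job is handed in when it is done.

Besides the shell and the picture viewer there is one more tool, called after ">>>" by a JSON object that holds its "method" and its "body". servo_tool: Moves the arm, as the interface text tells. Its arguments: {"type":"object","properties":{"deltas":{"type":"array"},"squeeze":{"type":"number"}},"required":["deltas"]}

```bash
mkdir -p pics
cat > h.py <<'E'
from rig import *
import numpy as np, cv2
def snap(n):
    p=camera_params(n); im,d=get_image(n); return im,d,p
def world(d,p):
    K=np.array([[p['fx'],0,p['cx']],[0,p['fy'],p['cy']],[0,0,1.]])
    h,w=d.shape; u,v=np.meshgrid(np.arange(w),np.arange(h))
    q=np.stack([u,v],-1).reshape(-1,1,2).astype(float)
    s=cv2.undistortPoints(q,K,np.array([p['k1'],0,0,0.])).reshape(h,w,2)
    c=np.dstack([s*d[...,None],d])
    R=cv2.Rodrigues(np.array(p['rvec'],float))[0]
    return (c-np.array(p['tvec']).reshape(3))@R
E
python3 - <<'E'
from h import *
for n in('scene','top'):
    im,d,p=snap(n); cv2.imwrite(f'pics/{n}0.png',im); np.savez(f'{n}0.npz',im=im,w=world(d,p),d=d)
s=state();print(s['time_s'],s['tcp_pos'],s['tool_rot'],s['width'],s['contact_force'])
E
```

```text
0.1 [0.16893552 0.60126842 0.23059686] [[-9.62737576e-01  2.70437249e-01 -2.31588021e-04]
 [ 2.70437302e-01  9.62736555e-01 -1.41106915e-03]
 [-1.58647406e-04 -1.42111933e-03 -9.99998978e-01]] 0.0854478486125119 [ 0.21549864 -0.36105538 -1.14010688]
```

View pics/scene0.png

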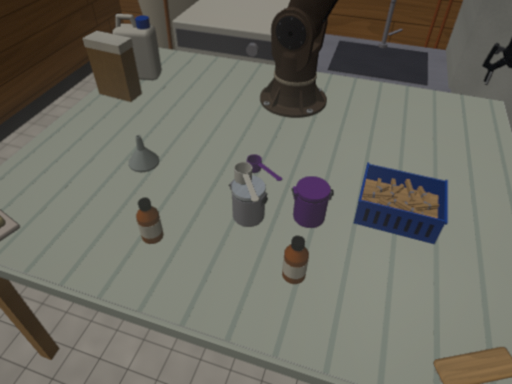

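View pics/top0.png

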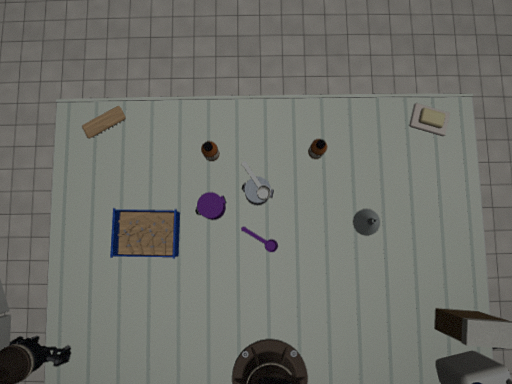

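The top view shows the steel canister at about (257,190), with the white cup at (263,193) and its handle running to (243,165). The purple canister at (210,206) and the purple scoop at (260,240) are look-alikes.

Run:
```python
from h import *
z=np.load('top0.npz');w=z['w'];im=z['im']
print('table z',np.median(w[300:330,150:200,2]))
c=w[190,257];print(c,w[193,263],w[166,244],w[206,210],w[147,209],w[148,318],w[244,270],w[229,243])
near=np.hypot(w[...,0]-c[0],w[...,1]-c[1])<.15
hs=cv2.cvtColor(im,cv2.COLOR_BGR2HSV)
lid=near&(abs(w[...,2]-.106)<.006)&(hs[...,1]<70); hi=near&(w[...,2]>.135)&(w[...,2]<.18)&(hs[...,1]<70)
for m in(lid,hi):
    P=w[m];print(len(P),P.min(0),P.max(0),P.mean(0))
L=w[lid][:,:2].astype(np.float32);print('lid circ',cv2.minEnclosingCircle(L))
z=np.load('scene0.npz');w2=z['w']
for u,v in((243,168),(255,198),(248,180)):print(u,v,w2[v,u])
cr=cv2.resize(im[140:225,190:300],None,fx=6,fy=6,interpolation=cv2.INTER_CUBIC);cv2.imwrite('pics/topc.png',cr)
```

```text
table z 0.00016522879792562283
[0.60005069 0.03303321 0.14577825] [0.59508043 0.01399515 0.10699516] [0.67594908 0.0722623  0.14326755] [0.55612349 0.18186403 0.10682399] [0.74273641 0.18340667 0.12265032] [ 0.73795911 -0.16499997  0.10812609] [ 0.4338314  -0.00885568  0.00337766] [0.48445219 0.08055753 0.03863187]
416 [ 0.56969923 -0.01499069  0.10008514] [0.65067509 0.18198301 0.11197625] [0.60704005 0.03858733 0.10610878]
176 [ 0.57503094 -0.00687943  0.13620687] [0.6915067  0.07835699 0.15276575] [0.6395264  0.04235418 0.14731082]
lid circ ((0.6044901013374329, 0.08349616080522537), 0.09865797311067581)
243 168 [0.57489459 0.00441357 0.1291359 ]
255 198 [0.68363137 0.07084398 0.14778441]
248 180 [0.63371358 0.03748713 0.14908204]
```

View pics/topc.png

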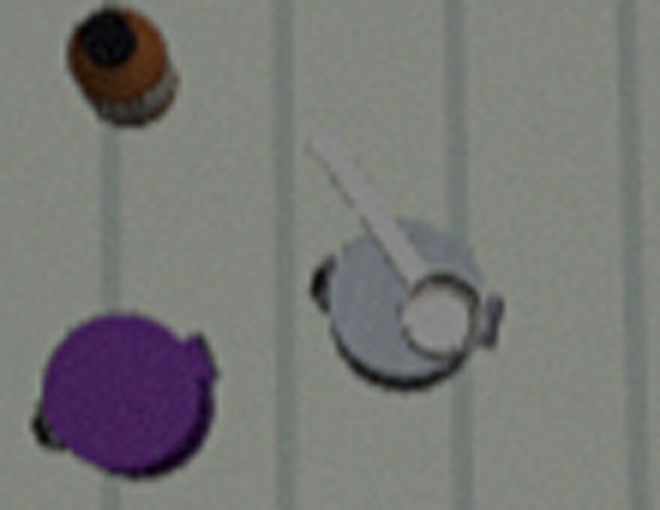

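>>> {"method": "servo_tool", "body": {"deltas": [[-1,0.8,-1.1,0.6,0,0,-1],[-1,1.6,-2.3,1.2,0,0,-2],[-1,2.4,-3.5,1.8,0,0,-3],[-1,3.2,-4.8,2,0,0,-4],[-1,4,-6,2,0,0,-5]]}}

```text
time_s: 0.52
tcp_pos: [0.2701, 0.4504, 0.2826]
tool_rot: [[-0.695, 0.719, 0.001], [0.719, 0.695, 0.002], [0.001, 0.002, -1.0]]
contact_force: [0.4, 0.2, -0.6]
width: 0.0253
grasp_force: 0.0
```

>>> {"method": "servo_tool", "body": {"deltas": [[-1,0.8,-1.2,0,0,0,-1],[-1,1.6,-2.4,0,0,0,-2],[-1,2.4,-3.6,0,0,0,-3],[-1,3.2,-4.8,0,0,0,-4],[-1,4,-6,0,0,0,-5]]}}

```text
time_s: 0.93
tcp_pos: [0.3695, 0.2999, 0.2812]
tool_rot: [[-0.242, 0.97, -0.0], [0.97, 0.242, -0.0], [0.0, -0.0, -1.0]]
contact_force: [-0.1, 0.5, -0.5]
width: -0.0001
grasp_force: 0.0
```

>>> {"method": "servo_tool", "body": {"deltas": [[-1,0.7,-1.3,0,0,0,-1],[-1,1.4,-2.6,0,0,0,-2],[-1,2.1,-3.9,0,0,0,-3],[-1,2.8,-5.2,0,0,0,-4],[-1,3.5,-6.5,0,0,0,-5]]}}

```text
time_s: 1.35
tcp_pos: [0.4568, 0.1374, 0.2813]
tool_rot: [[0.275, 0.961, -0.0], [0.961, -0.275, 0.0], [0.0, -0.0, -1.0]]
contact_force: [1.1, 0.2, -1.1]
width: 0.0002
grasp_force: 0.0
```

>>> {"method": "servo_tool", "body": {"deltas": [[-1,0.6,-1.3,0,0,0,-1],[-1,1.2,-2.6,0,0,0,-2],[-1,1.8,-3.9,0,0,0,-3],[-1,2.4,-5.2,0,0,0,-4],[-1,3,-6.5,0,0,0,-5]]}}

```text
time_s: 1.77
tcp_pos: [0.5318, -0.0248, 0.2813]
tool_rot: [[0.719, 0.695, -0.0], [0.695, -0.719, 0.0], [0.0, -0.0, -1.0]]
contact_force: [1.4, 0.7, -0.2]
width: -0.0004
grasp_force: 0.0
```

>>> {"method": "servo_tool", "body": {"deltas": [[-1,0,0,0,0,0,0],[-1,0,0,0,0,0,0],[-1,0,0,0,0,0,0]]}}

```text
time_s: 2.02
tcp_pos: [0.5312, -0.0228, 0.2809]
tool_rot: [[0.715, 0.699, -0.001], [0.699, -0.715, 0.0], [-0.001, -0.001, -1.0]]
contact_force: [-0.8, 1.2, -0.5]
width: -0.0002
grasp_force: 0.0
```

Run:
```python
from h import *
s=state();print(s['time_s'],s['tcp_pos'],s['tool_rot'],s['width'],s['contact_force'],s['joint_pos'])
im,d,p=snap('wrist');cv2.imwrite('pics/w1.png',im);np.savez('w1.npz',im=im,w=world(d,p),d=d)
R=cv2.Rodrigues(np.array(p['rvec'],float))[0];print('cam',-R.T@np.array(p['tvec']).reshape(3),R[2])
```

```text
2.0167 [ 0.53115702 -0.02284245  0.28086443] [[ 7.15033741e-01  6.99089068e-01 -1.10699431e-03]
 [ 6.99089581e-01 -7.15034087e-01  1.13022397e-04]
 [-7.12525940e-04 -8.54703013e-04 -9.99999381e-01]] -0.00015131321197421786 [-0.79648721  1.18575757 -0.53458307] [-35.96759311  15.77544412  42.21072297 101.29069425 -11.41499475
  67.36510522 -36.04010823]
cam [0.58848824 0.03365374 0.42361822] [-0.22160836 -0.21591087 -0.9509323 ]
```

View pics/w1.png

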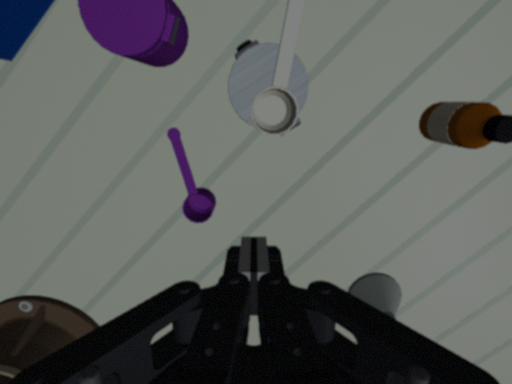

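The wrist view shows the lid around (268,84) and the cup rim at (274,110), with the handle running up and away to (293,0). Next I fit circles to the lid and rim.

```bash
cat > fit.py <<'E'
from h import *
from scipy.optimize import least_squares
def fit(im,w,c0=(.605,.03)):
    hs=cv2.cvtColor(im,cv2.COLOR_BGR2HSV)
    x,y,z=w[...,0],w[...,1],w[...,2]; near=np.hypot(x-c0[0],y-c0[1])<.06
    lid=near&(abs(z-.106)<.004)
    L=w[lid][:,:2]
    # lid: outer hull circle; trim to points of the hull far from the occluding cup
    h=cv2.convexHull(L.astype(np.float32))[:,0]
    f=least_squares(lambda q:np.hypot(*(h-q[:2]).T)-q[2],[*c0,.04],loss='soft_l1',f_scale=.001).x
    hi=(np.hypot(x-c0[0],y-c0[1])<.16)&(z>.140)&(z<.158)
    P=w[hi][:,:2]
    # template: ring 18.5..22 + strap; find cup centre & heading
    far=P[np.hypot(*(P-f[:2]).T)>.05]
    def cost(q):
        d=P-q[:2]; u=d@[np.cos(q[2]),np.sin(q[2])]; v=d@[-np.sin(q[2]),np.cos(q[2])]
        r=np.hypot(u,v)
        ring=np.maximum(abs(r-.0205)-.0015,0)
        st=np.hypot(np.maximum(abs(v)-.007,0),np.maximum(u-.115,0)+np.maximum(.021-u,0))
        return np.minimum(ring,st)
    best=None
    a0=np.arctan2(*(far.mean(0)-f[:2])[::-1])
    for dx in np.arange(-.03,.031,.01):
      for dy in np.arange(-.03,.031,.01):
        r=least_squares(cost,[f[0]+dx,f[1]+dy,a0],loss='soft_l1',f_scale=.001,x_scale=[.01,.01,.1])
        if best is None or r.cost<best.cost:best=r
    q=best.x
    return f,q,len(L),len(P),w[lid][:,2].mean(),np.median(w[hi][:,2]),best.cost
def show(n,c0=(.605,.03)):
    im,d,p=snap(n);w=world(d,p);np.savez('last.npz',im=im,w=w);rep(im,w,c0);return im
def rep(im,w,c0=(.605,.03)):
    f,q,*r=fit(im,w,c0);e=(f[:2]-q[:2])*1e3
    print('lid',f.round(4),'cup',q[:2].round(4),'handle deg',np.degrees(q[2]).round(1),'to go mm',e.round(1),'|',np.hypot(*e).round(1),'dir',np.degrees(np.arctan2(e[1],e[0])).round(0),r)
E
python3 - <<'E'
from fit import *
for n in('w1','top0','scene0'):
    z=np.load(n+'.npz');rep(z['im'],z['w'])
E
```

```text
lid [0.6087 0.0324 0.0417] cup [0.5954 0.0139] handle deg 33.6 to go mm [13.3 18.4] | 22.7 dir 54.0 [3536, 1860, np.float64(0.106333246072509), np.float64(0.14790305014539165), np.float64(2.6127306287038187e-10)]
lid [0.6094 0.0317 0.0408] cup [0.5954 0.0126] handle deg 34.1 to go mm [14.1 19.1] | 23.7 dir 54.0 [331, 174, np.float64(0.10596074107578671), np.float64(0.1474428754341876), np.float64(3.3516638540213315e-07)]
lid [0.6091 0.0284 0.0424] cup [0.596  0.0106] handle deg 33.8 to go mm [13.2 17.8] | 22.1 dir 53.0 [442, 299, np.float64(0.10628500717107642), np.float64(0.14794375305392007), np.float64(4.2434314054885485e-06)]
```

Three views agree: the cup must go about 22.7 mm towards 54°. I'll turn the tool so its flat side faces that way, then tilt it 10° with the tip leading.

>>> {"method": "servo_tool", "body": {"deltas": [[-1,0.7,-0.1,0,0,0,0.8],[-1,1.4,-0.2,0,0,0,1.6],[-1,1.4,-0.2,-0.5,0,0,1.6],[-1,1.4,-0.2,-1,0,0,1.6]]}}

```text
time_s: 2.4
tcp_pos: [0.5674, -0.0266, 0.2562]
tool_rot: [[0.586, 0.81, 0.001], [0.81, -0.586, 0.0], [0.001, 0.001, -1.0]]
contact_force: [-0.2, 0.0, 0.4]
width: -0.0002
grasp_force: 0.0
```

>>> {"method": "servo_tool", "body": {"deltas": [[-1,0,0,-1,0.7,-0.5,0],[-1,0,0,-2,1.35,-1,0],[-1,0,0,-3,1.35,-1,0],[-1,0,0,-4,1.35,-1,0],[-1,0,0,-4,1.35,-1,0]]}}

```text
time_s: 2.82
tcp_pos: [0.5632, -0.0262, 0.1524]
tool_rot: [[0.579, 0.81, 0.097], [0.797, -0.587, 0.142], [0.172, -0.005, -0.985]]
contact_force: [0.2, 0.7, 0.6]
width: 0.0002
grasp_force: 0.0
```

Run:
```python
from fit import *
s=state();print(s['time_s'],s['tcp_pos'],s['tool_rot'].round(3) if hasattr(s['tool_rot'],'round') else s['tool_rot'])
im=show('wrist');cv2.imwrite('pics/w2.png',im)
```

```text
2.8167 [ 0.56318096 -0.02620786  0.15235004] [[ 0.579  0.81   0.097]
 [ 0.797 -0.587  0.142]
 [ 0.172 -0.005 -0.985]]
lid [0.6085 0.0325 0.0417] cup [0.5947 0.0134] handle deg 33.8 to go mm [13.9 19.1] | 23.6 dir 54.0 [7010, 4833, np.float64(0.10644986148032018), np.float64(0.14795377470018112), np.float64(0.00023114292090353452)]
```

View pics/w2.png

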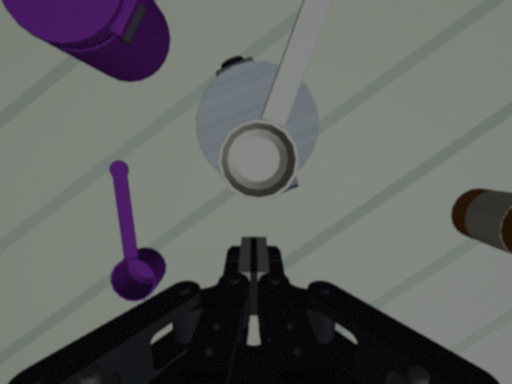

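The rim is at (259,158) and the fingertip at (253,240), nearly in line with the push. I'll descend to 6 mm above the lid behind the cup, with a slight shift to the right.

>>> {"method": "servo_tool", "body": {"deltas": [[-1,0.07,-0.05,-0.5,0,0,0],[-1,0.13,-0.1,-1,0,0,0],[-1,0.13,-0.1,-1.6,0,0,0],[-1,0.13,-0.1,-1.6,0,0,0]]}}

```text
time_s: 3.2
tcp_pos: [0.569, -0.03, 0.1144]
tool_rot: [[0.579, 0.809, 0.102], [0.796, -0.588, 0.141], [0.174, -0.001, -0.985]]
contact_force: [-0.3, 0.7, -0.8]
width: -0.0003
grasp_force: 0.0
```

Run:
```python
from fit import *
s=state();print(s['time_s'],s['tcp_pos'],s['contact_force'])
im=show('wrist');cv2.imwrite('pics/w3.png',im)
```

```text
3.2 [ 0.56900788 -0.03002654  0.11435208] [-0.32092197  0.67887049 -0.81004058]
lid [0.6085 0.0322 0.0418] cup [0.6272 0.0561] handle deg -124.7 to go mm [-18.7 -23.9] | 30.3 dir -128.0 [9991, 8075, np.float64(0.10647499915370624), np.float64(0.14807383564158114), np.float64(0.02449962789865888)]
```

View pics/w3.png

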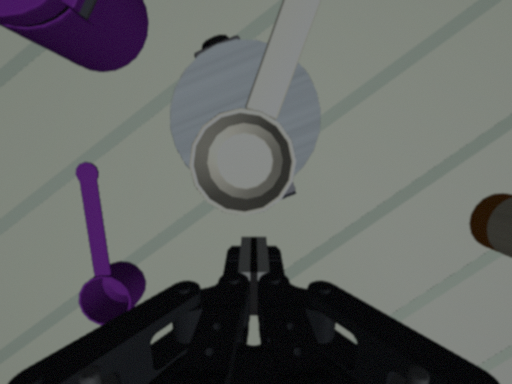

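>>> {"method": "servo_tool", "body": {"deltas": [[-1,0.06,0.09,-0.02,0,0,0],[-1,0.12,0.18,-0.04,0,0,0],[-1,0.18,0.27,-0.06,0,0,0],[-1,0.23,0.36,-0.06,0,0,0],[-1,0.26,0.41,-0.06,0,0,0]]}}

```text
time_s: 3.67
tcp_pos: [0.5768, -0.0199, 0.1152]
tool_rot: [[0.579, 0.808, 0.105], [0.796, -0.589, 0.141], [0.176, 0.002, -0.984]]
contact_force: [0.6, 0.3, -1.2]
width: 0.0001
grasp_force: 0.0
```

>>> {"method": "servo_tool", "body": {"deltas": [[-1,0.02,0.03,0,0,0,0],[-1,0.04,0.06,0,0,0,0],[-1,0.06,0.09,0,0,0,0],[-1,0.08,0.12,0,0,0,0],[-1,0.1,0.15,0,0,0,0]]}}

```text
time_s: 4.08
tcp_pos: [0.5788, -0.0168, 0.1148]
tool_rot: [[0.58, 0.808, 0.104], [0.796, -0.589, 0.141], [0.175, 0.001, -0.985]]
contact_force: [0.3, -0.1, -0.5]
width: -0.0003
grasp_force: 0.0
```

```bash
sed -i "s/w=world(d,p);np.savez/w=world(d,p);w[225:]=np.where(n=='wrist',9,w[225:]);np.savez/" fit.py
cat > m.py <<'E'
from fit import *
s=state();print(s['time_s'],s['tcp_pos'].round(4),s['contact_force'].round(1))
show('wrist')
w=np.load('last.npz')['w'];P=w[(np.hypot(w[...,0]-.6,w[...,1]-.03)<.15)&(w[...,2]>.142)&(w[...,2]<.17)]
A=np.c_[P[:,:2],np.ones(len(P))];k=np.linalg.lstsq(A,P[:,2],rcond=None)[0];print('tilt deg',np.degrees(np.arctan(k[:2])).round(1))
E
python3 m.py
```

```text
4.0833 [ 0.5788 -0.0168  0.1148] [ 0.3 -0.1 -0.5]
lid [0.6086 0.0324 0.0416] cup [0.5951 0.014 ] handle deg 33.6 to go mm [13.4 18.5] | 22.8 dir 54.0 [10301, 7028, np.float64(0.10644932182035718), np.float64(0.14793659733768416), np.float64(9.897053284904311e-09)]
tilt deg [-0.5 -0.5]
```

>>> {"method": "servo_tool", "body": {"deltas": [[-1,-0.02,0.02,-0.04,0,0,0],[-1,-0.05,0.035,-0.08,0,0,0],[-1,-0.03,0.06,-0.08,0,0,0],[-1,-0.01,0.09,-0.08,0,0,0],[-1,0.01,0.12,-0.08,0,0,0]]}}

```text
time_s: 4.55
tcp_pos: [0.579, -0.0138, 0.1128]
tool_rot: [[0.58, 0.808, 0.104], [0.796, -0.589, 0.141], [0.175, 0.001, -0.985]]
contact_force: [0.3, 1.1, 0.2]
width: 0.0001
grasp_force: 0.2
```

>>> {"method": "servo_tool", "body": {"deltas": [[-1,0.02,0.03,0,0,0,0],[-1,0.04,0.06,0,0,0,0],[-1,0.07,0.09,0,0,0,0],[-1,0.09,0.12,0,0,0,0],[-1,0.11,0.15,0,0,0,0]]}}

```text
time_s: 4.97
tcp_pos: [0.5818, -0.01, 0.1128]
tool_rot: [[0.58, 0.808, 0.104], [0.796, -0.589, 0.141], [0.175, 0.001, -0.985]]
contact_force: [-0.6, -0.8, -0.4]
width: -0.0001
grasp_force: 0.2
```

```bash
python3 m.py
```

```text
4.9667 [ 0.5818 -0.01    0.1128] [-0.6 -0.8 -0.4]
lid [0.6088 0.0329 0.0415] cup [0.5999 0.0193] handle deg 32.9 to go mm [ 8.9 13.6] | 16.2 dir 57.0 [9341, 7181, np.float64(0.1064593056652518), np.float64(0.1474144394102731), np.float64(6.779410937126329e-08)]
tilt deg [-1.1 -0.7]
```

The cup has moved 6.6 mm and is upright, so I'll carry on slowly.

>>> {"method": "servo_tool", "body": {"deltas": [[-1,0.02,0.03,0,0,0,0],[-1,0.04,0.06,0,0,0,0],[-1,0.06,0.09,0,0,0,0],[-1,0.08,0.12,0,0,0,0],[-1,0.1,0.15,0,0,0,0]]}}

```text
time_s: 5.43
tcp_pos: [0.5843, -0.0062, 0.1128]
tool_rot: [[0.58, 0.808, 0.104], [0.796, -0.589, 0.141], [0.175, 0.001, -0.985]]
contact_force: [0.2, -0.6, 0.3]
width: 0.0001
grasp_force: 0.2
```

```bash
python3 m.py
```

```text
5.4333 [ 0.5843 -0.0062  0.1128] [ 0.2 -0.6  0.3]
lid [0.6087 0.0327 0.0415] cup [0.6029 0.0228] handle deg 31.6 to go mm [5.9 9.9] | 11.5 dir 59.0 [8634, 7244, np.float64(0.10648558834960119), np.float64(0.14740166122804632), np.float64(1.5540125848150897e-08)]
tilt deg [-1.3 -0.5]
```

>>> {"method": "servo_tool", "body": {"deltas": [[-1,0.015,0.03,0,0,0,0.3],[-1,0.03,0.06,0,0,0,0.6],[-1,0.045,0.1,0,0,0,0.9],[-1,0.06,0.13,0,0,0,1],[-1,0.075,0.165,0,0,0,1]]}}

```text
time_s: 5.9
tcp_pos: [0.5863, -0.0022, 0.1128]
tool_rot: [[0.494, 0.865, 0.089], [0.852, -0.502, 0.151], [0.175, 0.001, -0.985]]
contact_force: [-0.9, -1.1, -0.5]
width: 0.0003
grasp_force: 0.2
```

```bash
python3 m.py
```

```text
5.9 [ 0.5863 -0.0022  0.1128] [-0.9 -1.1 -0.5]
lid [0.6086 0.0327 0.0416] cup [0.605 0.026] handle deg 27.4 to go mm [3.6 6.7] | 7.6 dir 62.0 [8220, 7985, np.float64(0.10649836978829241), np.float64(0.14733914510518556), np.float64(1.0745064021274907e-07)]
tilt deg [-1.6  0.3]
```

>>> {"method": "servo_tool", "body": {"deltas": [[-1,0.01,0.03,0,0,0,0],[-1,0.025,0.06,0,0,0,0],[-1,0.035,0.1,0,0,0,0],[-1,0.045,0.13,0,0,0,0],[-1,0.06,0.16,0,0,0,0]]}}

```text
time_s: 6.37
tcp_pos: [0.5876, 0.002, 0.1128]
tool_rot: [[0.494, 0.865, 0.089], [0.852, -0.502, 0.151], [0.175, 0.001, -0.985]]
contact_force: [-0.2, -1.1, -0.4]
width: -0.0002
grasp_force: 0.2
```

```bash
python3 m.py
```

```text
6.3667 [0.5876 0.002  0.1128] [-0.2 -1.1 -0.4]
lid [0.6086 0.0328 0.0415] cup [0.6076 0.03  ] handle deg 23.2 to go mm [1.  2.8] | 3.0 dir 71.0 [7569, 8422, np.float64(0.10653779567046372), np.float64(0.147323464912838), np.float64(4.230707842066213e-06)]
tilt deg [-1.6  0.7]
```

>>> {"method": "servo_tool", "body": {"deltas": [[-1,0.005,0.02,0,0,0,0],[-1,0.01,0.045,0,0,0,0],[-1,0.015,0.07,0,0,0,0],[-1,0.02,0.09,0,0,0,0]]}}

```text
time_s: 6.75
tcp_pos: [0.5882, 0.0041, 0.1128]
tool_rot: [[0.494, 0.865, 0.089], [0.852, -0.502, 0.151], [0.175, 0.001, -0.985]]
contact_force: [-0.2, 0.2, 0.9]
width: 0.0003
grasp_force: 0.2
```

```bash
python3 m.py
```

```text
6.75 [0.5882 0.0041 0.1128] [-0.2  0.2  0.9]
lid [0.6087 0.033  0.0414] cup [0.6087 0.0319] handle deg 21.5 to go mm [0.  1.1] | 1.1 dir 88.0 [7143, 8633, np.float64(0.10654791525268541), np.float64(0.14728661555997902), np.float64(6.556197492226276e-06)]
tilt deg [-1.6  0.8]
```

Within 1 mm, so I'll back off slowly and check.

>>> {"method": "servo_tool", "body": {"deltas": [[-1,-0.04,-0.06,0,0,0,0],[-1,-0.1,-0.15,0,0,0,0],[-1,-0.25,-0.4,0,0,0,0],[-1,-0.5,-0.85,0,0,0,0],[-1,-0.8,-1.3,0,0,0,0]]}}

```text
time_s: 7.22
tcp_pos: [0.5676, -0.0296, 0.1128]
tool_rot: [[0.493, 0.865, 0.089], [0.852, -0.501, 0.15], [0.175, 0.002, -0.985]]
contact_force: [0.0, 0.3, -0.5]
width: 0.0
grasp_force: 0.0
```

>>> {"method": "servo_tool", "body": {"deltas": [[-1,-0.5,-0.5,0.5,0,0,0],[-1,-0.8,-0.8,1.5,0,0,0],[-1,-0.8,-0.8,2.5,0,0,0],[-1,-0.8,-0.8,3.5,0,0,0],[-1,-0.8,-0.8,3.5,0,0,0]]}}

```text
time_s: 7.63
tcp_pos: [0.5496, -0.051, 0.2049]
tool_rot: [[0.495, 0.864, 0.096], [0.851, -0.504, 0.15], [0.178, 0.007, -0.984]]
contact_force: [1.6, -0.6, 0.5]
width: -0.0002
grasp_force: 0.0
```

```bash
python3 m.py
python3 - <<'E'
from fit import *
im=np.load('last.npz')['im'];cv2.imwrite('pics/w9.png',im);show('top')
E
```

```text
7.6333 [ 0.5496 -0.051   0.2049] [ 1.6 -0.6  0.5]
lid [0.6084 0.0321 0.0417] cup [0.6081 0.0309] handle deg 22.0 to go mm [0.3 1.2] | 1.2 dir 76.0 [4738, 2543, np.float64(0.10641437110346849), np.float64(0.14792903113991823), np.float64(7.215715472247685e-08)]
tilt deg [-0.6 -1. ]
lid [0.6092 0.0312 0.0414] cup [0.609 0.03 ] handle deg 22.4 to go mm [0.2 1.2] | 1.2 dir 82.0 [368, 171, np.float64(0.10599002444500791), np.float64(0.1475562915268493), np.float64(1.4293066836947792e-06)]
```

View pics/w9.png

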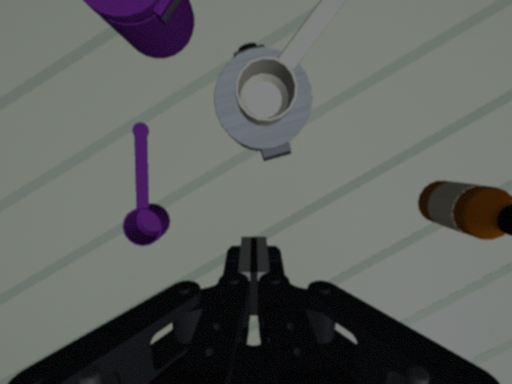

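The cup at (266,90) is upright and within about 1 mm of the middle of the lid at (263,98, drawn lower because it is below the rim). The canister hasn't moved and the hand is clear.

```bash
python3 -c "
from rig import *
print(close_job())"
```

```text
the job is handed in; nothing more can be done
None
```

The scoop now stands upright about 1 mm from the middle of the lid, the canister has not moved, the hand is clear of everything, and the job was handed in at about 8 s.

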